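# Flip the bay flag of the solvent bottle

## Task

Mark the bay in which the tall narrow-necked bottle stands: push the hinged flag in front of that bay right over its pivot with the fingertips, until it lies fully flat on the bay side with its other face up. Push it gently, without pinching it; leave the other two flags as they are, and do not shift or lift any of the containers or vials.

Things in the scene. Friction and masses are not known exactly. Their poses are not given: they have to be found in the camera images.
- station: Fixed aluminium base plate on the bench, 8 mm thick, with three hinged flags in a row and beyond each flag a bay for one container. Origin on the bench under the middle of the flags' pivot line; x points from the flags to the bays, y lies along the pivot line, z up. The plate runs from x = -35 to +220 mm, y = -192 to +192 mm in this frame. Position and yaw vary.
- flag0 (a joint): Angle of the left (+y) flag, rad: 0 = level on the side away from the bays (free edge to station -x), pi/2 = upright, pi = turned right over, level on the bay side (free edge to station +x); stops at 0 and pi. Stiff pivot: the flag stays where it is left; 0.04 N m turns it, plus up to 0.025 N m for its weight. Starts between 0.2 and 0.5.
- flag0_pivot (a point): Centre of the left (+y) flag's pivot, 70 mm above the bench, at station y = 125 mm. Two steel cheeks carry it, 36 mm to either side, 20 mm long in x, up to 82 mm above the bench; a thin rest lies under the flag within 22 mm of the pivot. Otherwise the space below the flag is free down to the base plate or bench.
- flag0_edge (a point): Middle of the free edge of the left (+y) flag, 80 mm from its pivot, mid-thickness; moves with the flag. The flag is a white plastic plate, 60 mm wide along the pivot, 6 mm thick; the face on top at the start is plain, the other has a round dark mark 34 mm across. The gap to the next flag is 65 mm.
- bay0 (a point): Centre of the floor of the left (+y) bay, 8 mm above the bench, 165 mm in station +x from the pivot of the left (+y) flag, which is this bay's flag. A square recess about 80 mm wide with a 10 mm kerb.
- flag1 (a joint): Angle of the middle flag, rad: 0 = level on the side away from the bays (free edge to station -x), pi/2 = upright, pi = turned right over, level on the bay side (free edge to station +x); stops at 0 and pi. Stiff pivot: the flag stays where it is left; 0.04 N m turns it, plus up to 0.025 N m for its weight. Starts between 0.2 and 0.5.
- flag1_pivot (a point): Centre of the middle flag's pivot, 70 mm above the bench, at station y = 0 mm. Two steel cheeks carry it, 36 mm to either side, 20 mm long in x, up to 82 mm above the bench; a thin rest lies under the flag within 22 mm of the pivot. Otherwise the space below the flag is free down to the base plate or bench.
- flag1_edge (a point): Middle of the free edge of the middle flag, 80 mm from its pivot, mid-thickness; moves with the flag. The flag is a white plastic plate, 60 mm wide along the pivot, 6 mm thick; the face on top at the start is plain, the other has a round dark mark 34 mm across. The gap to the next flag is 65 mm.
- bay1 (a point): Centre of the floor of the middle bay, 8 mm above the bench, 165 mm in station +x from the pivot of the middle flag, which is this bay's flag. A square recess about 80 mm wide with a 10 mm kerb.
- flag2 (a joint): Angle of the right (-y) flag, rad: 0 = level on the side away from the bays (free edge to station -x), pi/2 = upright, pi = turned right over, level on the bay side (free edge to station +x); stops at 0 and pi. Stiff pivot: the flag stays where it is left; 0.04 N m turns it, plus up to 0.025 N m for its weight. Starts between 0.2 and 0.5.
- flag2_pivot (a point): Centre of the right (-y) flag's pivot, 70 mm above the bench, at station y = -125 mm. Two steel cheeks carry it, 36 mm to either side, 20 mm long in x, up to 82 mm above the bench; a thin rest lies under the flag within 22 mm of the pivot. Otherwise the space below the flag is free down to the base plate or bench.
- flag2_edge (a point): Middle of the free edge of the right (-y) flag, 80 mm from its pivot, mid-thickness; moves with the flag. The flag is a white plastic plate, 60 mm wide along the pivot, 6 mm thick; the face on top at the start is plain, the other has a round dark mark 34 mm across. The gap to the next flag is 65 mm.
- bay2 (a point): Centre of the floor of the right (-y) bay, 8 mm above the bench, 165 mm in station +x from the pivot of the right (-y) flag, which is this bay's flag. A square recess about 80 mm wide with a 10 mm kerb.
- bottle: Tall amber glass bottle with a narrow neck and cap, 56 mm across, 125 mm tall. Loose, stands in one of the three bays. Origin at the centre of its underside.
- jar: Squat amber glass jar with a wide lid, 64 mm across, 60 mm tall. Loose, stands in another bay. Origin at the centre of its underside.
- beaker: Open clear glass beaker, 62 mm across, 70 mm tall. Loose, stands in the remaining bay. Origin at the centre of its underside.
- vial0: Small capped amber vial, 22 mm across, 40 mm tall, loose, standing on the base plate (top 48 mm above the bench) between the left and middle flags, 40 to 60 mm beyond the pivot line. Origin at the centre of its underside.
- vial1: Small capped amber vial, 22 mm across, 40 mm tall, loose, standing on the base plate (top 48 mm above the bench) between the middle and right flags, 40 to 60 mm beyond the pivot line. Origin at the centre of its underside.
Mind the look-alikes: they are no part of the job. Leave any green, pink or yellow look-alike of the bottle alone.

How it is judged:
By the outcome, as a careful person would: the job done as asked, in the order asked, and still so for the second after the job is handed in, with the robot touching nothing.
It also fails if it takes over 42 s, if anything falls off the work surface, if the arm or the gripper's body presses on something with over 40 N, if the wrist force passes 120 N, or if a joint passes its speed limit or range.

## Robot

A 7-joint arm with a two-finger parallel gripper is mounted at the origin on the work surface. World frame = base frame: x ahead of the robot, y to its left, z up, the work surface at z = 0. Lengths are in mm, angles in degrees, forces in N, time in s.
With the tool pointing down it reaches from about 400 to 850 mm from the base axis. Payload 4.5 kg.
Tool frame: the origin (TCP) lies between the finger pads; the fingertips stand 19 mm ahead of it and the grasp point (between the pads) is the TCP; z points along the fingers, y is the line along which they close (so a half turn about z gives the same grasp; the last joint's range is limited). The gripper opens to 88 mm and grips with 3 to 60 N. Pads are 18 mm wide; open, the fingers measure 123 mm over their backs; the gripper's body (75 mm by 187 mm) begins 45 mm behind the grasp point.
Start: joints at [-64.698, 39.483, -11.15, 89.685, 9.013, 51.709, -12.324], TCP at [247.852, 573.778, 257.743] pointing down, gripper open.
Joint ranges: [-172.22, 172.22], [-26.19, 119.32], [-84.43, 86.54], [7.71, 146.69], [-57.33, 237.33], [2.42, 119.75], [-152.13, 152.13]. Speed limits (degrees/s): [147.25, 147.25, 180, 180, 180, 180, 180].

## Interface

Orientations are given as a 3x3 rotation matrix whose columns are the frame's x, y, z axes.
In Python, from workcell import arm, eyes gives the robot as it stands. The module is installed in compiled form; this text tells all that it offers.
- The arm moves only by the tool servo_tool, never from a script. Its argument "moves" is a list of rows, each a list of 5 numbers: the shift along the tool's x, y, z in units of 0.2 m (1.0 is 0.2 m), then the turn about the tool's z in units of 60 degrees (1.0 is 60 degrees), then the opening, from 0 (shut) to 1 (fully open). A call has 1 to 12 rows; each row shifts and turns the commanded pose from where the row before left it, along the tool's axes as they then stand; what a row does not reach is not made up. A row lasts 1/10 s, in which the tool goes at most 50 mm and 8.59 degrees, less where a joint would pass 70% of its speed; a pose out of reach is approached as far as the arm can. A call with a number of a shift or a turn outside -1 to 1 is refused whole. A call with a gripper value outside its range is refused whole. The fingers move at their own pace and stop on an object; "newtons" is the grip in N (left out, the last holds). Time passes only in rows, so rows that do not move let the fingers close. It gives the time, the measured TCP pose, the force, the opening and the grip force at its end, in the units of the state.
- arm.state(): the state, without advancing time (a new reading comes with each control period).
- eyes.get_image(name): name is "scene" or "top" or "wrist"; returns a dict with "pixels" (384x512x3 uint8, red, green, blue), "fx", "fy", "cx", "cy" (pixels), "eye" and "orientation" of the camera in the world. Camera axes: x right, y down, z forward; pixel columns grow to the right and rows downward; lengths in mm; the calibration is good to about 2 mm. A picture is of the moment at which its call begins. There is no depth.
- arm.close_job(): hands the job in; it is judged then, once.
The state is a dict: "clock": time; "joint_pos": joint angles; "joint_velocities": joint speeds; "tau": joint torques, N m; "tool_pos": TCP position; "eef_rot": TCP orientation; "contact_force": force on the tool from outside, world axes, zero at the start; "wrist_torque": the same for the moment, N m; "opening": finger opening in mm; "grip_force": force on a finger pad.
Only numpy, scipy, OpenCV 4.12 (cv2) and the standard library are available. Lean on these libraries where they do the work, as an engineer would, in place of code of your own. Each camera call takes 0.05 s, during which the arm holds its last target. There are 200 camera calls.

## Working session

There is one attempt and no reset: what is moved stays moved. The work goes in short steps, Python scripts to look and compute and a tool call to move; the robot and the scene stay as the last step left them, time stands still between calls to the robot, and variables do not carry over. Pictures are saved under pics/ and viewed, at most 10 in all, crops included, and the job is handed in when it is done.

Besides the shell and the picture viewer there is one more tool, called by a JSON object that holds its "fn" and its "kwargs", one argument or row to a line. servo_tool: Moves the arm, as the interface text tells. Shifts and turns lie within -1 to 1; 1 stands for 0.2 m of shift or 60 degrees of turn. Its arguments: {"type":"object","properties":{"moves":{"type":"array","items":{"type":"array","items":{"type":"number"}}},"newtons":{"type":"number"}},"required":["moves"]}

```bash
mkdir -p pics
python3 - <<'E'
from workcell import arm, eyes
import cv2,numpy as np,pickle
s=arm.state(); print(s['clock'],s['tool_pos'],s['eef_rot'],s['opening'])
d={n:eyes.get_image(n) for n in('scene','top')}
pickle.dump(d,open('d.pkl','wb'))
for n,i in d.items():
    cv2.imwrite(f'pics/{n}.png',i['pixels'][...,::-1]); print(n,i['fx'],i['cx'],i['cy'],i['eye'],i['orientation'])
E
```

```text
0.0 [247.71289126 573.18139307 256.9011296 ] [[-9.18016347e-01  3.96542154e-01 -5.54927277e-04]
 [ 3.96542505e-01  9.18014760e-01 -1.71524613e-03]
 [-1.70735965e-04 -1.79467624e-03 -9.99998375e-01]] 88.27088083232046
scene 437.427956797373 259.41869423336175 191.5656689514376 [1141.413066     76.54340219  796.74062693] [[ 0.08963797  0.80519262 -0.58619952]
 [ 0.9959726  -0.07134421  0.05430085]
 [ 0.0019007  -0.58870608 -0.80834494]]
top 361.68627279036554 253.65044910689988 195.29752236750136 [514.77432994 136.09073781 817.88262403] [[ 0.00236691 -0.98638114  0.16445863]
 [-0.99988922 -0.00475122 -0.01410611]
 [ 0.01469538 -0.16440702 -0.98628311]]
```

View pics/scene.png

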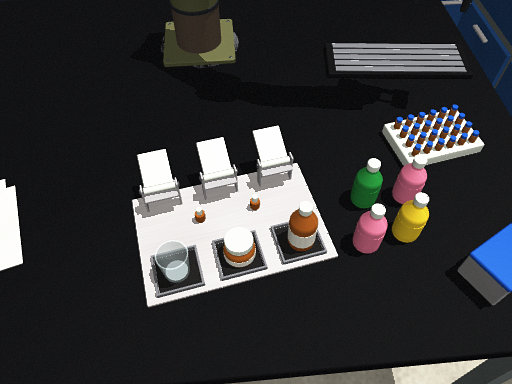

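View pics/top.png

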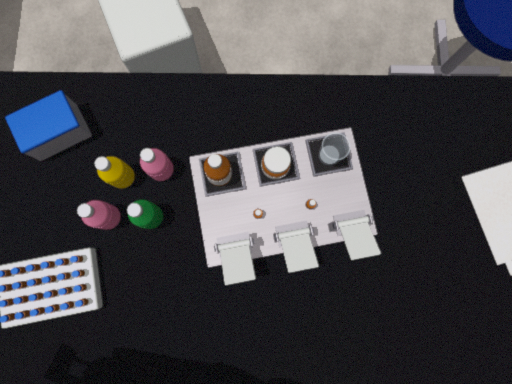

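The amber bottle with a narrow neck and white cap is at scene (302,228) and top (217,170). The green, pink and yellow ones (e.g. scene (367,185), (370,230)) stand off the plate and are look-alikes. The jar is at scene (239,246) and the beaker at (172,260). The bottle stands in the left (+y) bay, so flag0 is the one to turn. I'll measure the station and take the confirming crop.

```bash
cat > h.py <<'E'
import numpy as np,cv2
def ray(i,p,z):
    d=i['orientation']@np.array([(p[0]-i['cx'])/i['fx'],(p[1]-i['cy'])/i['fy'],1]); e=np.array(i['eye']); return e+d*(z-e[2])/d[2]
def proj(i,P):
    c=np.array(i['orientation']).T@(np.array(P)-i['eye']); return c[:2]/c[2]*i['fx']+[i['cx'],i['cy']]
E
python3 - <<'E'
import pickle; from h import *
d=pickle.load(open('d.pkl','rb'))
# bay-side plate edge corners (approx pixels, refined by subpixel corner)
for n,c in(('top',[(190,156),(353,130)]),('scene',[(335,257),(149,299)])):
    g=cv2.cvtColor(d[n]['pixels'],cv2.COLOR_RGB2GRAY)
    q=cv2.cornerSubPix(g,np.float32(c).reshape(-1,1,2),(6,6),(-1,-1),(3,50,.01)).reshape(-1,2)
    A,B=[ray(d[n],p,8)[:2] for p in q]   # A:+y corner, B:-y corner
    y=(A-B)/np.linalg.norm(A-B); x=np.array([y[1],-y[0]])
    O=(A+B)/2-220*x
    print(n,q.round(1).tolist(),'len',np.linalg.norm(A-B),'O',O,'yaw',np.degrees(np.arctan2(x[1],x[0])),'piv0',O+125*y)
    print([proj(d[n],[*(O+125*y+165*x),8]).round(), proj(d[n],[*(O+125*y),70]).round()])
i=d['scene'];j=d['top']
a=cv2.resize(i['pixels'][110:310,120:345],None,fx=3,fy=3,interpolation=cv2.INTER_CUBIC)[:600]
cv2.imwrite('pics/crop.png',a[...,::-1])
E
```

```text
top [[188.8000030517578, 156.5], [350.5, 127.0999984741211]] len 384.34925405816193 O [560.74289478  43.31622631] yaw 11.071403981026444 piv0 [536.7388717  165.98980487]
[array([222., 174.]), array([234., 245.])]
scene [[338.0, 255.3000030517578], [149.0, 299.0]] len 379.00651858600156 O [554.29546679  51.55396917] yaw 9.042450208446246 piv0 [534.64969225 175.00049016]
[array([299., 239.]), array([279., 160.])]
```

View pics/crop.png

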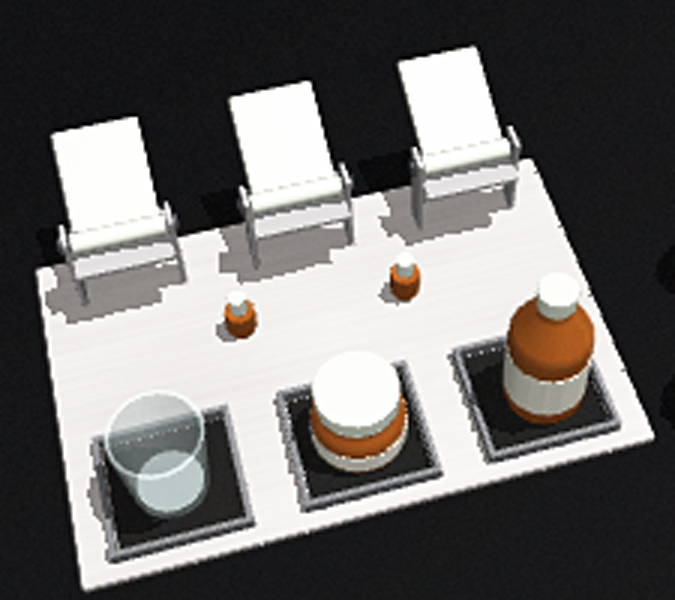

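The crop shows the amber narrow-necked bottle in the left (+y) bay, crop (548,350), behind the flag at crop (450,100). The plate corners are at crop (82,588), (653,437), (533,160) and (38,270), so I'll refit with those.

```bash
cat >> h.py <<'E'
def rigid(S,W):
    S=np.array(S,float);W=np.array(W)[:,:2];s=S-S.mean(0);w=W-W.mean(0)
    a=np.arctan2((s[:,0]*w[:,1]-s[:,1]*w[:,0]).sum(),(s*w).sum()); R=np.array([[np.cos(a),-np.sin(a)],[np.sin(a),np.cos(a)]])
    O=W.mean(0)-R@S.mean(0); return O,R,np.degrees(a),W-(S@R.T+O)
E
python3 - <<'E'
import pickle; from h import *
d=pickle.load(open('d.pkl','rb'))
C={'scene':([(147.3,306),(337.7,255.7),(297.7,163.3),(132.7,200)]),'top':[(353.,130.),(190.,156.)]}
S=[(220,-192),(220,192),(-35,192),(-35,-192)]
for n,c in C.items():
    i=d[n];g=cv2.cvtColor(i['pixels'],cv2.COLOR_RGB2GRAY)
    q=cv2.cornerSubPix(g,np.float32(c).reshape(-1,1,2),(4,4),(-1,-1),(3,50,.01)).reshape(-1,2)
    if n=='scene': print(q.tolist())
    O,R,a,r=rigid(S[:len(c)],[ray(i,p,8) for p in q]); print(n,O,a,r.round(1).tolist(),'piv0',O+R@[0,125])
    for t in (.2,.35,.5): print(t,[proj(d['scene'],[*(O+R@[-80*np.cos(t),125+y]),70+80*np.sin(t)]).round(1).tolist() for y in(30,-30)])
# flag0 free-edge corners in scene crop (400,62),(476,47)
print((120+400/3,110+62/3),(120+476/3,110+47/3))
t=d['top']['pixels'][120:290,180:385]
cv2.imwrite('pics/topc.png',cv2.resize(t,None,fx=3.5,fy=3.5,interpolation=cv2.INTER_CUBIC)[...,::-1])
E
```

```text
[[147.3844757080078, 306.4603576660156], [338.0408020019531, 255.08963012695312], [295.568603515625, 162.04640197753906], [131.683349609375, 199.27542114257812]]
scene [562.86477824  41.82477267] 11.252056711244936 [[-0.2, 0.4], [0.2, 0.3], [0.5, -1.6], [-0.5, 0.9]] piv0 [538.47408717 164.42205726]
0.2 [[276.7, 128.8], [251.0, 134.3]]
0.35 [[277.3, 126.2], [251.3, 131.7]]
0.5 [[278.2, 124.2], [251.8, 129.7]]
top [560.85800159  43.38103745] 11.00459005375475 [[-0.0, 0.2], [0.0, -0.2]] piv0 [536.99704729 166.08252423]
0.2 [[277.5, 128.3], [251.8, 133.7]]
0.35 [[278.1, 125.6], [252.1, 131.1]]
0.5 [[279.0, 123.7], [252.7, 129.1]]
(253.33333333333334, 130.66666666666666) (278.66666666666663, 125.66666666666667)
```

View pics/topc.png

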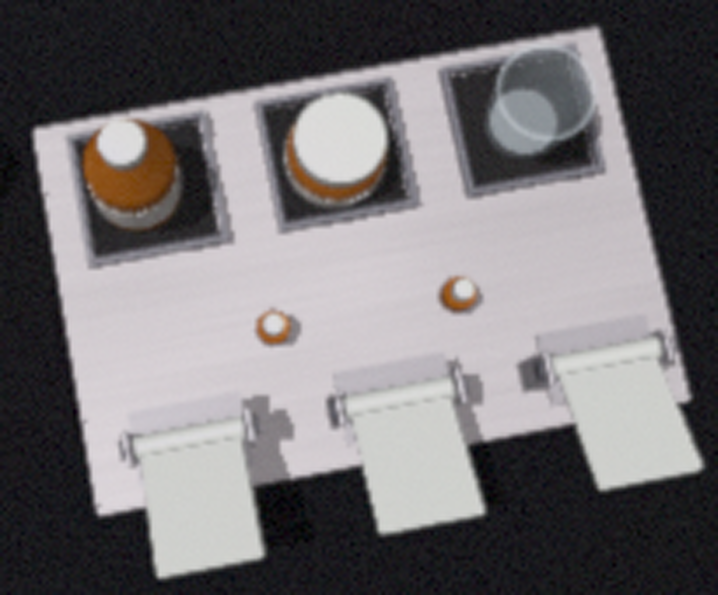

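Both views agree: pivot0 is at about (538,165), yaw 11.1°, and the flag angle is about 0.35–0.4. The plan is to shut the fingers and come down outside flag0's free edge. From there I follow the edge's arc up and over, then press down near r≈60.

{"fn": "servo_tool", "kwargs": {
  "moves": [
    [-0.14,-0.134,0,0,0],
    [-0.14,-0.134,0,0,0],
    [-0.14,-0.134,0,0,0],
    [-0.14,-0.134,0,0,0],
    [-0.14,-0.134,0,0,0],
    [-0.14,-0.134,0,0,0],
    [-0.14,-0.134,0,0,0],
    [-0.14,-0.134,0,0,0],
    [-0.14,-0.134,0,0,0],
    [-0.14,-0.134,0,0,0],
    [-0.14,-0.134,0,0,0],
    [-0.14,-0.134,0,0,0]
  ],
  "newtons": 10
}}

```text
clock: 1.3
tool_pos: [429.0, 143.7, 257.6]
eef_rot: [[-0.918, 0.396, -0.0], [0.396, 0.918, -0.0], [0.0, -0.0, -1.0]]
contact_force: [0.6, 0.1, 0.6]
opening: 0.3
grip_force: 0.0
```

{"fn": "servo_tool", "kwargs": {
  "moves": [
    [0,0,0,-0.115,0],
    [0,0,0,-0.115,0],
    [0,0,0,-0.115,0],
    [0,0,0,-0.115,0],
    [0,0,0,-0.115,0],
    [0,0,0,0,0],
    [0,0,0,0,0]
  ]
}}

```text
clock: 2.0
tool_pos: [428.7, 145.2, 257.5]
eef_rot: [[-0.982, -0.19, -0.001], [-0.19, 0.982, 0.0], [0.0, 0.0, -1.0]]
contact_force: [-0.4, 0.8, 0.5]
opening: 0.5
grip_force: 0.0
```

```bash
cat >> h.py <<'E'
P0=np.array([537.7,165.2]);_a=np.radians(11.1);RS=np.array([[np.cos(_a),-np.sin(_a)],[np.sin(_a),np.cos(_a)]])
def st(s):
    R=np.array(s['eef_rot']); p=RS.T@(np.array(s['tool_pos'])[:2]-P0)
    print('t',s['clock'],'station dx,dy from pivot0',p.round(1),'tipz',round(s['tool_pos'][2]-19,1),'yaw of -toolx rel',np.degrees(np.arctan2(-R[1,0],-R[0,0]))-11.1,'F',np.round(s['contact_force'],1),s['opening'])
E
python3 - <<'E'
from workcell import arm,eyes; from h import *
st(arm.state()); i=eyes.get_image('wrist'); cv2.imwrite('pics/w1.png',i['pixels'][...,::-1])
import pickle; pickle.dump(i,open('w.pkl','wb'))
for t in(.3,.4): print([proj(i,[*(P0+RS@[-80*np.cos(t),y]),70+80*np.sin(t)]).round().tolist() for y in(30,-30)])
E
```

```text
t 2.0 station dx,dy from pivot0 [-110.9    1.3] tipz 238.5 yaw of -toolx rel -0.13853116752396666 F [-0.4  0.8  0.5] 0.5231904726233466
[[290.0, 208.0], [226.0, 208.0]]
[[291.0, 214.0], [226.0, 214.0]]
```

View pics/w1.png

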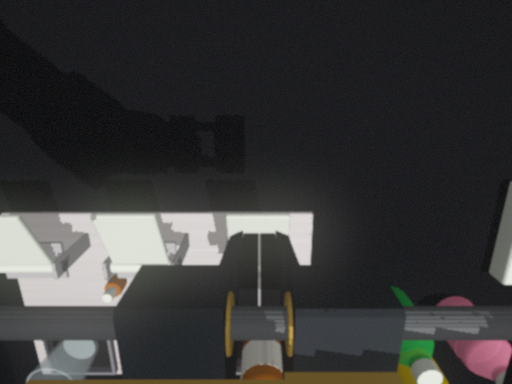

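The wrist view shows flag0's free edge at (227–290, ~214), which fits the model at about 0.4 rad. I'll descend outside the edge, then push along the arc.

{"fn": "servo_tool", "kwargs": {
  "moves": [
    [0,0,0.15,0,0],
    [0,0,0.15,0,0],
    [0,0,0.15,0,0],
    [0,0,0.15,0,0],
    [0,0,0.12,0,0],
    [0,0,0.1,0,0],
    [0,0,0,0,0],
    [-0.04,0,0,0,0],
    [-0.04,0,0,0,0],
    [-0.02,0,0,0,0],
    [0,0,0,0,0]
  ]
}}

```text
clock: 3.15
tool_pos: [450.1, 149.5, 94.6]
eef_rot: [[-0.981, -0.192, 0.003], [-0.192, 0.981, 0.002], [-0.003, 0.001, -1.0]]
contact_force: [-1.7, -0.5, -0.9]
opening: 0.2
grip_force: 0.0
```

```bash
python3 -c "
from workcell import arm; from h import *
st(arm.state())"
```

```text
t 3.15 station dx,dy from pivot0 [-89.    1.4] tipz 75.6 yaw of -toolx rel -0.048590762863684134 F [-1.7 -0.5 -0.9] 0.15157206521649497
```

{"fn": "servo_tool", "kwargs": {
  "moves": [
    [-0.015,0,0,0,0],
    [-0.015,0,-0.02,0,0],
    [-0.018,0,-0.036,0,0],
    [-0.018,0,-0.036,0,0],
    [-0.025,0,-0.032,0,0],
    [-0.025,0,-0.032,0,0],
    [0,0,0,0,0]
  ]
}}

```text
clock: 3.85
tool_pos: [471.8, 153.7, 125.8]
eef_rot: [[-0.981, -0.193, 0.001], [-0.193, 0.981, 0.001], [-0.001, 0.0, -1.0]]
contact_force: [-0.3, 0.1, 0.7]
opening: 0.3
grip_force: 0.2
```

Run:
```python
from workcell import arm,eyes; from h import *
st(arm.state()); i=eyes.get_image('scene'); cv2.imwrite('pics/s2.png',cv2.resize(i['pixels'][70:270,180:380],None,fx=3,fy=3)[...,::-1])
```

```text
t 3.85 station dx,dy from pivot0 [-66.9   1.4] tipz 106.8 yaw of -toolx rel 0.0051731403808243925 F [-0.3  0.1  0.7] 0.29816813478043563
```

View pics/s2.png

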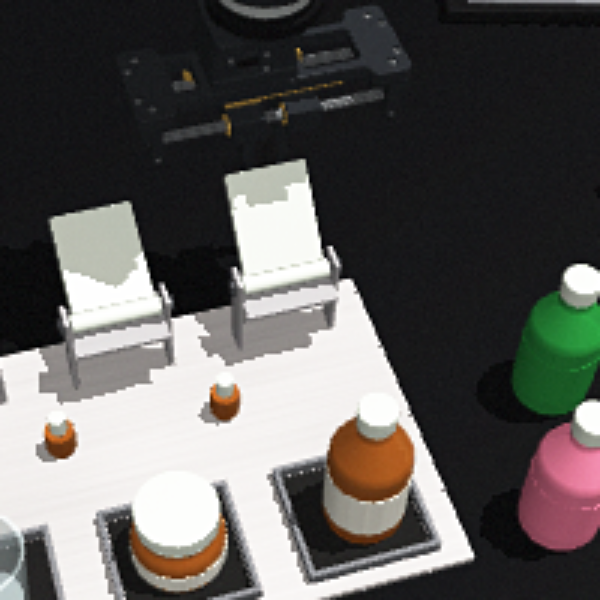

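The flag is following: its free-edge corners are now at full-frame pixels (256,128) and (282,123), and nothing else has moved. I'll carry on past upright.

{"fn": "servo_tool", "kwargs": {
  "moves": [
    [-0.03,0,-0.026,0,0],
    [-0.03,0,-0.026,0,0],
    [-0.035,0,-0.02,0,0],
    [-0.035,0,-0.02,0,0],
    [-0.038,0,-0.012,0,0],
    [-0.038,0,-0.012,0,0],
    [-0.035,0,-0.004,0,0],
    [-0.035,0,-0.004,0,0],
    [-0.035,0,0.003,0,0],
    [-0.035,0,0.006,0,0],
    [0,0,0,0,0]
  ]
}}

```text
clock: 5.0
tool_pos: [540.2, 167.2, 147.6]
eef_rot: [[-0.981, -0.193, 0.001], [-0.193, 0.981, 0.001], [-0.001, 0.0, -1.0]]
contact_force: [-1.1, 0.5, -0.0]
opening: 0.5
grip_force: 0.0
```

Run:
```python
from workcell import arm,eyes; from h import *
st(arm.state()); i=eyes.get_image('scene'); cv2.imwrite('pics/s3.png',cv2.resize(i['pixels'][70:270,180:380],None,fx=3,fy=3)[...,::-1])
```

```text
t 5.0 station dx,dy from pivot0 [2.8 1.5] tipz 128.6 yaw of -toolx rel 0.009983549249549029 F [-1.1  0.5 -0. ] 0.4987799534866156
```

View pics/s3.png

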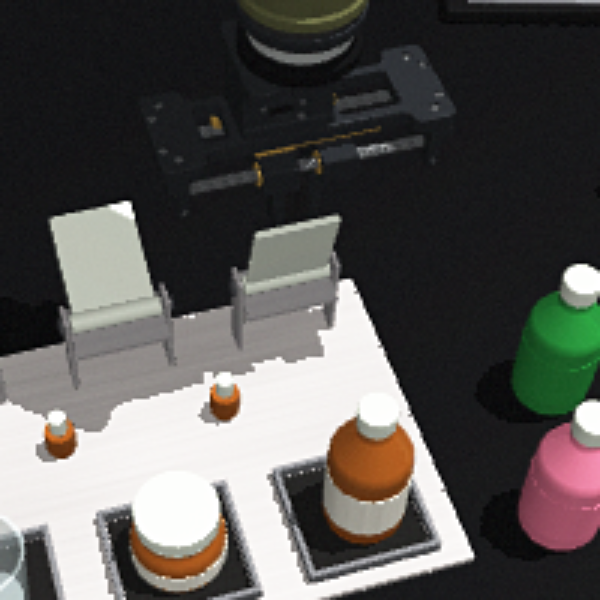

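Flag0 is just past upright, with its top edge at crop (250–340, 225), and everything else is unmoved. I'll follow the arc down now.

{"fn": "servo_tool", "kwargs": {
  "moves": [
    [-0.026,0,0.007,0,0],
    [-0.026,0,0.007,0,0],
    [-0.027,0,0.014,0,0],
    [-0.027,0,0.014,0,0],
    [-0.023,0,0.019,0,0],
    [-0.023,0,0.019,0,0],
    [-0.019,0,0.023,0,0],
    [-0.019,0,0.023,0,0],
    [-0.014,0,0.027,0,0],
    [-0.014,0,0.027,0,0],
    [0,0,0,0,0]
  ]
}}

```text
clock: 6.15
tool_pos: [581.7, 175.3, 111.0]
eef_rot: [[-0.981, -0.193, -0.001], [-0.193, 0.981, -0.0], [0.001, -0.0, -1.0]]
contact_force: [-0.5, -0.1, -0.7]
opening: 0.6
grip_force: 0.0
```

{"fn": "servo_tool", "kwargs": {
  "moves": [
    [-0.01,0,0.03,0,0],
    [-0.008,0,0.03,0,0],
    [-0.003,0,0.025,0,0],
    [0,0,0.01,0,0],
    [0,0,0.005,0,0],
    [0,0,0,0,0],
    [0,0,0,0,0]
  ]
}}

```text
clock: 6.85
tool_pos: [585.9, 176.2, 92.4]
eef_rot: [[-0.981, -0.193, 0.0], [-0.193, 0.981, -0.0], [-0.0, -0.0, -1.0]]
contact_force: [-1.2, -0.8, 5.8]
opening: 0.4
grip_force: 2.8
```

```bash
python3 -c "
from workcell import arm; from h import *
st(arm.state())"
```

```text
t 6.85 station dx,dy from pivot0 [49.4  1.5] tipz 73.4 yaw of -toolx rel 0.03587709005863715 F [-1.2 -0.8  5.8] 0.40954347764318777
```

The tip is at 73.4 mm with the force rising, so the flag is at its stop. I'll press slightly more, then lift off and check.

{"fn": "servo_tool", "kwargs": {
  "moves": [
    [0,0,0.006,0,0],
    [0,0,0.006,0,0],
    [0,0,0,0,0],
    [0,0,0,0,0]
  ]
}}

```text
clock: 7.25
tool_pos: [586.0, 176.3, 92.0]
eef_rot: [[-0.981, -0.193, 0.001], [-0.193, 0.981, -0.001], [-0.001, -0.001, -1.0]]
contact_force: [-4.9, -3.0, 20.3]
opening: 0.8
grip_force: 10.2
```

{"fn": "servo_tool", "kwargs": {
  "moves": [
    [0,0,-0.05,0,0],
    [0,0,-0.15,0,0],
    [0,0,-0.2,0,0],
    [0,0,-0.2,0,0],
    [0.2,0,-0.1,0,0],
    [0.24,0,0,0,0],
    [0.2,0,0,0,0],
    [0,0,0,0,0],
    [0,0,0,0,0]
  ]
}}

```text
clock: 8.15
tool_pos: [460.2, 151.5, 229.9]
eef_rot: [[-0.981, -0.194, 0.001], [-0.194, 0.981, 0.0], [-0.001, -0.0, -1.0]]
contact_force: [0.9, -0.2, -0.9]
opening: 0.4
grip_force: 0.0
```

Run:
```python
from workcell import arm,eyes; from h import *
st(arm.state()); i=eyes.get_image('scene'); cv2.imwrite('pics/s4.png',cv2.resize(i['pixels'][110:310,120:345],None,fx=3,fy=3)[...,::-1])
for t in(2.9,3.0,3.14): print(t,[((proj(i,[*(P0+RS@[-80*np.cos(t)-3*np.sin(t),y]),70+80*np.sin(t)-3*np.cos(t)])-[120,110])*3).round(1).tolist() for y in(30,-30)])
```

```text
t 8.15 station dx,dy from pivot0 [-78.6   1.4] tipz 210.9 yaw of -toolx rel 0.0738327908300711 F [ 0.9 -0.2 -0.9] 0.4238344239647103
2.9 [[540.9, 208.5], [456.4, 228.2]]
3.0 [[540.9, 217.5], [456.9, 237.2]]
3.14 [[540.2, 228.6], [457.0, 248.3]]
```

View pics/s4.png

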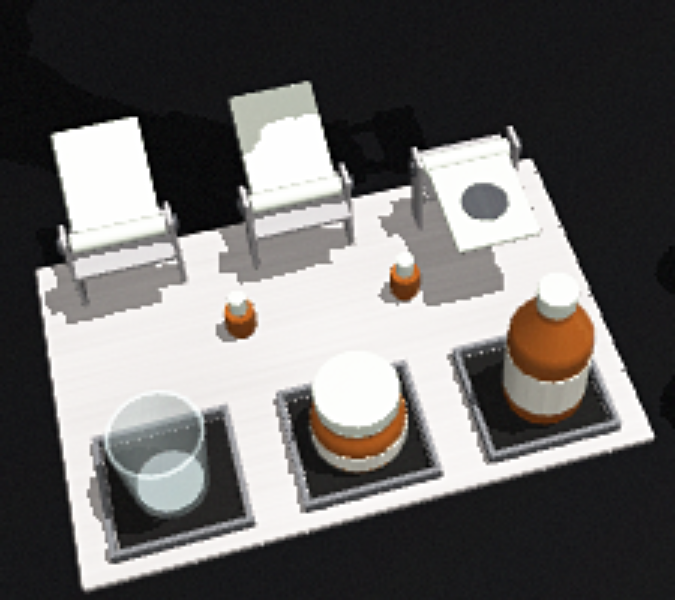

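Flag0 lies flat with its dark mark up: the edge corners at crop (540,230) and (460,250) match the 3.14 rad prediction. The other flags, containers and vials are at their earlier pixels.

```bash
python3 -c "
from workcell import arm; print(arm.close_job())"
```

```text
the job is handed in; nothing more can be done
None
```

I turned the left (+y) flag, the one in front of the amber bottle's bay, right over; it lies flat with its dark mark up, nothing else moved in the final picture, and the job is handed in.

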